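Seat the tartlet forming plate on the press bed's locating pin

TASK

Load the tartlet forming plate (the dark plate with the red handle) into the grey press bed: first lay it down between the two black rails, its upturned lip at the end away from the hinge bar, so that its front rides up on the brass locating pin with the hole still short of it, and let go. Then nudge it gently along the rails until the hole drops over the pin and the plate lies flat on the bed. Do not ram the plate against the pin or press it hard onto the bed, and leave the other things on the bench where they are.

Things in the scene. Friction and masses are not known exactly. Their poses are not given: they have to be found in the camera images.
- plate: tartlet forming plate, dark steel, loose, about 0.4 kg (varies), 170 (x) x 90 (y) x 8 mm, solid but for one hole; origin at the centre of its underside, z up. Starts flat on the bench. A 6 mm thick lip along the rear (-x) edge rises to 24 mm above the underside. Four domes, 8 mm high, 26 mm wide, stand on top at x = -50 and +50 mm, y = about -28 and +28 mm. Red handle across the middle
- handle (a point): middle of the red lifting handle bar on the plate, 39 mm above the plate's underside, over its centre; the bar is 14 mm thick (plate x), 66 mm long (plate y) and 22 mm tall (28 to 50 mm above the underside), on two small posts; axes as the plate's
- hole (a point): centre of the plate's through hole (14 mm in x, 17 mm in y), at the underside, 25 mm ahead (+x) of the plate's centre and 60 mm behind its front edge. Laid over the pin, the plate's front rests on the pin tip 7 mm up, its rear on the floor; pushed along, it slides (a few newtons) and drops to the floor once the hole is over the pin; a further push meets the rigid pin
- lip (a point): middle of the outer (rear, -x) face of the plate's upturned lip, 85 mm behind the plate's centre, 16 mm above the underside; a place to push the plate forward along its +x
- bed: press bed, grey, steel floor, fixed; 250 mm (x) by 130 mm (y); origin at the centre of its underside, z up. Flat floor 30 mm above the bench. Two black rails along x, 12 mm above the floor, 94 mm apart (2 mm play each side of the plate). The -x end is open; lugs and a hinge bar stand across the +x end, 125 to 150 mm from the centre, 58 mm high. The plate's +x goes along the bed's +x
- slot (a point): middle of the black pin slot, on the bed's centre line, 35 mm ahead (+x) of its centre, at floor height; axes as the bed's. A brass pin, 10 mm thick, 7 mm high, tapered to 6 mm at the top, is fixed in the slot anywhere from 22 mm behind to 22 mm ahead of this point along the bed's x: its place differs each time, is not measured and must be seen or felt
- ramekin: white ramekin, 66 mm wide, 40 mm high, loose bystander; origin at the centre of its underside
- mill: wooden pepper mill, 52 mm wide, 125 mm high, loose bystander; origin at the centre of its underside
- jar: glass jar, 64 mm wide, 90 mm high, loose bystander; origin at the centre of its underside
- brush: pastry brush, 200 mm long, loose bystander lying on the bench
- spoon: spoon, 190 mm long, loose bystander lying on the bench
- blank: smaller dark blank plate with a black handle and no hole, 110 x 90 mm, 38 mm high with handle, loose bystander; origin at the centre of its underside
- cutter: steel ring cutter, 60 mm wide, 35 mm high, loose bystander; origin at the centre of its underside
Mind the look-alikes: they are no part of the job. Leave any green look-alike of the plate alone.

How it is judged (in metres and radians):
On the way:
1. the plate lies, let go, between the rails with its front riding on the pin: the underside at the hole 3.5 to 10 mm above the floor (z of hole in the frame of bed between 0.0335 and 0.04 m and x of hole in the frame of slot between -0.07 and 0.05 m and y of hole in the frame of slot between -0.006 and 0.006 m and x of lip in the frame of slot below 0 m and contact force between the fingers and plate below 0.3 N), for 0.2 s.
At the end, for the whole second after the job is handed in: plate released, at rest and flat on the bed floor (underside at the hole within 2.5 mm of it, tilt under 0.025 rad), lip away from the hinge bar, hole centre within 26 mm of the slot middle along the bed and 5 mm across (flat there only with the pin in the hole) (z of hole in the frame of bed between 0.027 and 0.0325 m and x of hole in the frame of slot between -0.026 and 0.026 m and y of hole in the frame of slot between -0.005 and 0.005 m and angle between the z axis of plate and the z axis of bed, either way round below 0.025 rad and x of lip in the frame of slot below 0 m and linear speed of plate below 0.01 m/s); the robot touches nothing.
It fails at once if the gripper rams or presses the plate against the bed, its rails or its pin with more than 25 N (contact force between plate and bed above 25 N and contact force between the fingers and plate above 5 N).
It fails at once if a bystander (ramekin, mill, jar, brush, spoon, blank plate or ring cutter) is moved more than 25 mm (distance of any of ramekin, mill, jar, brush, spoon, blank, cutter from where it was at the start of the episode above 0.025 m).
It also fails if it takes over 54 s, if anything falls off the work surface, if the arm or the gripper's body presses on something with over 40 N, if the wrist force passes 120 N, or if a joint passes its speed limit or range.

ROBOT

A 6-joint arm with a two-finger parallel gripper is mounted at the origin on the work surface. World frame = base frame: x ahead of the robot, y to its left, z up, the work surface at z = 0. Lengths are in mm, angles in rad, forces in N, time in s.
With the tool pointing down it reaches from about 300 to 775 mm from the base axis. Payload 14.6 kg.
Tool frame: the origin (TCP) lies midway between the tips of the shut fingers; the grasp point (between the pads) lies 19 mm behind it; x points along the fingers, z is the direction in which the jaws open and shut, and the axes are right-handed (so a half turn about x gives the same grasp; the last joint's range is limited). The gripper opens to 85 mm and grips with 20 to 120 N. Pads are 22 mm wide; open, the fingers measure 114 mm over their backs; the gripper's body (76 mm by 85 mm) begins 54 mm behind the grasp point. The pads swing forward as they close: fully open they stand 13 mm farther back than shut.
Start: joints at [-1.281, 0.3, 1.521, -0, 1.321, -0.067], TCP at [192.095, -515.353, 231.281] pointing down, gripper open.
Joint ranges: [-3.03, 3.03], [-0.79, 2.21], [0.23, 2.52], [-1.04, 4.18], [0, 3.07], [-2.55, 2.55]. Speed limits (rad/s): [2.22, 2.22, 2.57, 3.14, 3.14, 3.14].

INTERFACE

Orientations are given as a rotation vector (axis times angle).
In Python, from station import robot gives the robot as it stands.
- The arm moves only by the tool move_arm, never from a script. Its argument "commands" is one flat list of numbers, 6 for each row, row after row: the shift along the world's x, y, z in cm, then the turn, a rotation vector about the world's x, y, z in degrees. A call has exactly 5 rows; each row shifts and turns the commanded pose from where the row before left it; what a row does not reach is not made up. A row lasts 1/10 s, in which the tool goes at most 50 mm and 8.59 degrees, less where a joint would pass 70% of its speed; a pose out of reach is approached as far as the arm can. A call with a gripper value outside its range is refused whole. "claw" is the finger opening in cm, from 0 to 8.54, set as the call begins (left out, the last holds). The fingers move at their own pace and stop on an object; "squeeze" is the grip in N (left out, the last holds). Time passes only in rows, so rows that do not move let the fingers close, or fill a call up. It gives the time, the measured TCP pose, the force and the opening at its end, in the units of the state.
- robot.read_state(): the state, without advancing time (a new reading comes with each control period).
- robot.capture(name): name is "scene" or "side" or "wrist"; returns the picture (384x512x3 uint8, red, green, blue); there is no depth.
- robot.camera_params(name): a dict with "fx", "fy", "cx", "cy" (pixels), "camera_from_world" (4x4, takes a point from world to camera coordinates). Camera axes: x right, y up, looking along -z (the intrinsics and any distortion apply to the point x, -y, -z); pixel columns grow to the right and rows downward; lengths in mm; the calibration is good to about 2 mm. The wrist camera is an equidistant fisheye: a pixel r from the principal point sees the ray r / f radians off the axis. A picture is of the moment at which its call begins: read the wrist's pose just before it. camera_params takes no time and is no camera call; for the wrist camera it gives the pose at the moment of the call.
- robot.sign_off(): hands the job in, once; it reports no verdict.
The state is a dict: "t": time; "joint_positions": joint angles; "dq": joint speeds; "tau": joint torques, N m; "tcp_pos": TCP position; "eef_rot": TCP orientation; "wrist_force": force on the tool from outside, world axes, zero at the start; "ft_torque": the same for the moment, N m; "finger_gap": finger opening in mm.
Only numpy, scipy, OpenCV 4.12 (cv2) and the standard library are available. Lean on these libraries where they do the work, as an engineer would, in place of code of your own. Each camera call takes 0.05 s, during which the arm holds its last target. There are 200 camera calls.

## Working session

There is one attempt and no reset: what is moved stays moved. The work goes in short steps, Python scripts to look and compute and a tool call to move; the robot and the scene stay as the last step left them, time stands still between calls to the robot, and variables do not carry over. Pictures are saved under pics/ and viewed, about 8 in all and at most 12, crops included, and the job is handed in when it is done.

Besides the shell and the picture viewer there is one more tool, called after "Request:" as a command line: name --argument value ..., lists and objects as JSON in quotes. move_arm: Moves the arm, as the interface text tells. Its arguments: {"type":"object","properties":{"commands":{"type":"array"},"claw":{"type":"number"},"squeeze":{"type":"number"}},"required":["commands"]}

```bash
mkdir -p pics; ls; cat > h.py <<'E'
from station import robot
import numpy as np, cv2
def snap(n,f):
    p=robot.camera_params(n); im=np.asarray(robot.capture(n)); 
    cv2.imwrite(f'pics/{f}.png',im[:,:,::-1]); np.save(f'pics/{f}.npy',im)
    import pickle; pickle.dump(p,open(f'pics/{f}.pkl','wb')); return im,p
def load(f):
    import pickle; return np.load(f'pics/{f}.npy'),pickle.load(open(f'pics/{f}.pkl','rb'))
def ray(p,u,v,fish=False):
    T=np.array(p['camera_from_world']); R=T[:3,:3]; o=-R.T@T[:3,3]
    x=(u-p['cx'])/p['fx']; y=(v-p['cy'])/p['fy']
    if fish:
        r=np.hypot(x,y); s=np.sin(r)/max(r,1e-9); d=np.array([x*s,-y*s,-np.cos(r)])
    else: d=np.array([x,-y,-1.])
    return o,R.T@d
def onz(p,u,v,z,fish=False):
    o,d=ray(p,u,v,fish); return o+d*(z-o[2])/d[2]
def proj(p,X,fish=False):
    T=np.array(p['camera_from_world']); c=T[:3,:3]@np.array(X,float)+T[:3,3]; a=np.array([c[0],-c[1]]); z=-c[2]
    if fish:
        r=np.linalg.norm(a); a=a/max(r,1e-9)*np.arctan2(r,z)
    else: a=a/z
    return np.array([p['cx']+p['fx']*a[0],p['cy']+p['fy']*a[1]])
E
python3 - <<'E'
from h import *
s=robot.read_state(); print(s)
ims=[]
for n in ('scene','side','wrist'):
    im,p=snap(n,n+'0'); ims.append(im)
    print(n,p['fx'],p['cx'],p['cy'],{k:v for k,v in p.items() if k not in('fx','fy','cx','cy','camera_from_world')}, np.round(ray(p,p['cx'],p['cy'])[0]))
cv2.imwrite('pics/a.png',np.hstack(ims[:2])[:,:,::-1]) 
E
```

```text
pics
{'t': 0.0, 'joint_positions': array([-1.28061170e+00,  3.00472967e-01,  1.52155200e+00, -1.46599980e-05,
        1.32071284e+00, -6.65910396e-02]), 'dq': array([-0.00031358,  0.00153055,  0.00115137,  0.00065075,  0.00258187,
       -0.00033944]), 'tau': array([ 1.21245092e-03, -5.43499267e+01, -3.61793196e+01,  2.18561161e-05,
        4.04018167e-03, -8.81282972e-06]), 'tcp_pos': array([ 192.02415999, -515.14959343,  230.73259299]), 'eef_rot': array([ 0.94319631,  1.35805241, -0.94203417]), 'wrist_force': array([ 0.71197473,  0.11542863, -0.70563956]), 'ft_torque': array([ 0.01471298, -0.00906685, -0.06618252]), 'finger_gap': 85.62563739004983}
scene 388.9828295464725 254.72775142552842 189.670185306559 {} [1357. -429. 1018.]
side 434.8904358108282 249.0525870255925 185.44972826449657 {} [ 288.  768. 1024.]
wrist 297.3186396354542 251.6973341742376 190.19562247953877 {} [ 257. -490.  373.]
```

View pics/scene0.png

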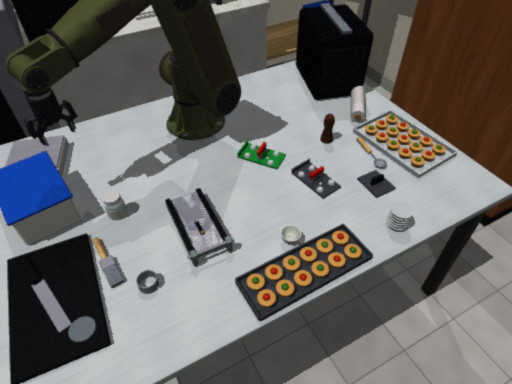

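View pics/side0.png

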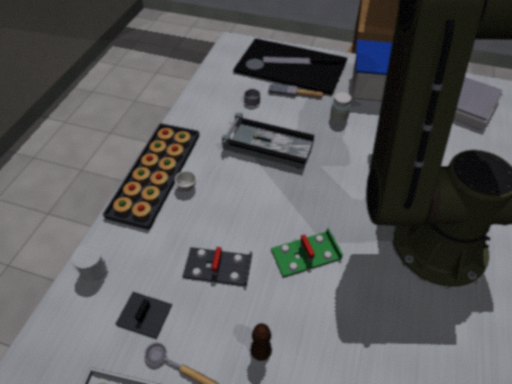

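Scene view: the plate (dark, red handle) is at about (316,178) and at (217,266) in the side view. It could be confused with the green look-alike (262,155) or the blank with the black handle (376,183). The bed is at (200,222), with its hinge bar at the near end (212,250). I choose the dark plate with the red handle and check it in one crop.

```bash
python3 - <<'E'
from h import *
a,_=load('scene0'); b,_=load('side0')
def c(im,x,y,w,h): return cv2.resize(im[y:y+h,x:x+w],(400,300),interpolation=cv2.INTER_CUBIC)
o=np.vstack([np.hstack([c(a,276,150,80,60),c(b,176,230,80,60)]),np.hstack([c(a,148,180,104,78),c(b,216,105,104,78)])])
cv2.imwrite('pics/crop1.png',o[:,:,::-1])
# red handle
for n,(x0,y0,x1,y1) in (('scene0',(290,150,345,200)),('side0',(180,235,255,290))):
    im,p=load(n); s=im[y0:y1,x0:x1].astype(int); m=(s[...,0]>110)&(s[...,1]<70)&(s[...,2]<70)
    v,u=np.nonzero(m); print(n,m.sum(),u.mean()+x0,v.mean()+y0,onz(p,u.mean()+x0,v.mean()+y0,42))
E
```

```text
scene0 43 315.90697674418607 170.81395348837208 [552.22866395 250.29744066  42.        ]
side0 82 216.2682926829268 257.0609756097561 [556.93790361 246.5732031   42.        ]
```

View pics/crop1.png

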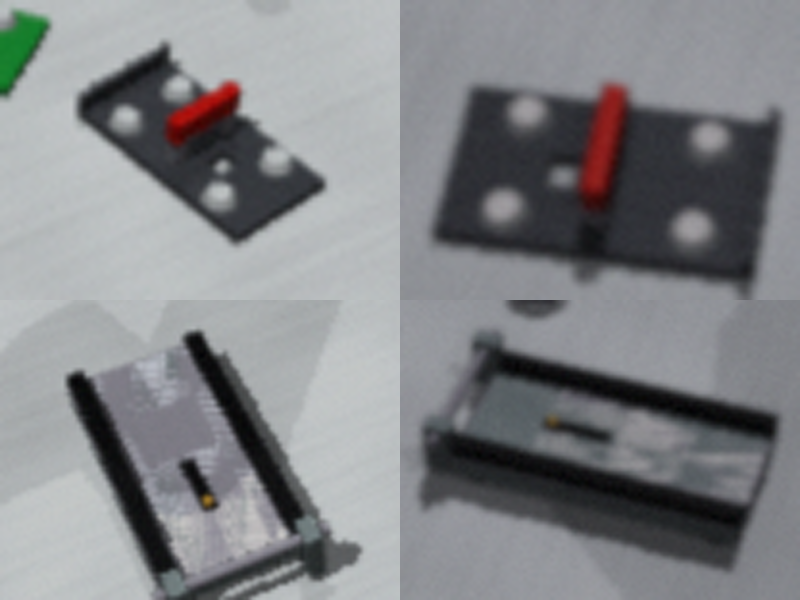

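```bash
python3 - <<'E'
from h import *
_,A=load('scene0');_,B=load('side0')
def pt(p,x0,y0,k,c,z): return onz(p,x0+(c[0]+.5)/k-.5,y0+(c[1]+.5)/k-.5,z)
ks=400/104
ds=np.array([pt(A,276,150,5,c,11) for c in ((126,119),(178,87),(219,193),(276,158))])
dd=np.array([pt(B,176,230,5,c,11) for c in ((309,136),(292,228),(128,110),(103,207))])
print('domes scene\n',ds.round(1),'\nside\n',dd.round(1))
for d in (ds,dd):
    c=d.mean(0); f=(d[2]+d[3]-d[0]-d[1])/2; print('c',c.round(1),'yaw',np.arctan2(f[1],f[0]),'len',np.linalg.norm(f[:2]), np.linalg.norm((d[0]-d[1])[:2]))
for nm,z,a,b in (('hole',4,(222,167),(563,176)),):
    print(nm,pt(A,276,150,5,a,z).round(1),pt(B,176,230,5,(b[0]-400,b[1]),z).round(1))
for nm,z,a,b in (('pin',37,(208,199),(151,122)),('slotRear',30,(186,161),(209,137)),('slotFront',30,(213,208),(146,120)),
  ('railrearS',42,(76,76),(342,212)),('railrear2',42,(194,37),(373,117))):
    print(nm,pt(A,148,180,ks,a,z).round(1),pt(B,216,105,ks,b,z).round(1))
# other heights of bystanders
for nm,u,v,z in (('ramekin',291,234,20),('cutter',147,281,17),('jar',115,205,45),('mill',328,130,50),('blank',376,183,5),('spoon',366,150,3)):
    print(nm,onz(A,u,v,z).round())
E
```

```text
domes scene
 [[510.8 214.7  11. ]
 [500.6 268.4  11. ]
 [607.8 230.7  11. ]
 [598.8 287.6  11. ]] 
side
 [[512.  212.1  11. ]
 [502.5 266.4  11. ]
 [610.1 226.8  11. ]
 [600.4 285.1  11. ]]
c [554.5 250.4  11. ] yaw 0.17888615080758047 len 99.19729485000714 54.64078738644056
c [556.3 247.6  11. ] yaw 0.1691563288297722 len 99.46326947309316 55.101432272658684
hole [581.9 252.6   4. ] [579.3 255.    4. ]
pin [ 602.7 -222.4   37. ] [ 599.5 -216.8   37. ]
slotRear [ 550.6 -221.3   30. ] [ 549.3 -221.2   30. ]
slotFront [ 607.9 -221.    30. ] [ 606.5 -224.8   30. ]
railrearS [ 422.8 -271.9   42. ] [ 420.2 -159.1   42. ]
railrear2 [ 429.3 -161.6   42. ] [ 420.9 -274.3   42. ]
ramekin [738.  28.  20.]
cutter [ 678. -430.   17.]
jar [ 364. -435.   45.]
mill [385. 424.  50.]
blank [682. 430.   5.]
spoon [518. 521.   3.]
```

```bash
cat >> h.py <<'E'
from scipy.spatial.transform import Rotation as Ro
def st():
    s=robot.read_state(); R=Ro.from_rotvec(s['eef_rot']).as_matrix()
    print('t',round(s['t'],2),'tcp',s['tcp_pos'].round(1),'x',R[:,0].round(3),'jaw',R[:,2].round(3),'jawyaw deg',np.degrees(np.arctan2(R[1,2],R[0,2])).round(2),'F',s['wrist_force'].round(1),'gap',round(s['finger_gap'],1),'q',s['joint_positions'].round(2)); return s
E
python3 -c "
from h import *
s=st(); print((np.array([555,249,200])-s['tcp_pos'])/10)"
```

```text
t 0.15 tcp [ 192.1 -515.2  230.9] x [-0.     0.001 -1.   ] jaw [ 0.349 -0.937 -0.001] jawyaw deg -69.56 F [-0.   0.1  0.1] gap 85.3 q [-1.28  0.3   1.52  0.    1.32 -0.07]
[36.29438691 76.42059767 -3.08543824]
```

Request:
move_arm --commands '[1.8,3.8,0,0,0,4,1.8,3.8,0,0,0,4,1.8,3.8,0,0,0,4,1.8,3.8,0,0,0,4,1.8,3.8,0,0,0,4]' --claw 8.5 --squeeze 30

```text
t: 0.65
tcp_pos: [282.4, -323.7, 231.2]
eef_rot: [0.674, 1.464, -0.673]
wrist_force: [1.4, 0.5, -0.2]
finger_gap: 85.0
```

Request:
move_arm --commands '[1.8,3.8,0,0,0,4,1.8,3.8,0,0,0,4,1.8,3.8,0,0,0,4,1.8,3.8,0,0,0,4,1.8,3.8,0,0,0,4]'

```text
t: 1.15
tcp_pos: [372.4, -133.7, 231.3]
eef_rot: [0.402, 1.533, -0.402]
wrist_force: [0.8, -0.7, -1.0]
finger_gap: 84.9
```

Request:
move_arm --commands '[1.8,3.8,0,0,0,4,1.8,3.8,0,0,0,4,1.8,3.8,0,0,0,4,1.8,3.8,0,0,0,4,1.8,3.8,0,0,0,4]'

```text
t: 1.65
tcp_pos: [462.5, 56.5, 231.2]
eef_rot: [0.129, 1.567, -0.129]
wrist_force: [0.6, -0.8, -0.1]
finger_gap: 84.7
```

Request:
move_arm --commands '[1.8,3.8,0,0,0,4,1.8,3.8,0,0,0,4,1.8,3.8,0,0,0,4,1.8,3.8,0,0,0,4,0.2,0.4,0,0,0,0]'

```text
t: 2.15
tcp_pos: [536.6, 214.0, 230.3]
eef_rot: [-0.092, 1.57, 0.093]
wrist_force: [-0.9, -0.4, -0.5]
finger_gap: 84.7
```

```bash
python3 - <<'E'
from h import *
s=st(); im,p=snap('wrist','w1'); s=im.astype(int)
m=(s[...,0]>110)&(s[...,1]<70)&(s[...,2]<70)
n,l,stt,c=cv2.connectedComponentsWithStats(m.astype('uint8'))
for i in range(1,n):
    if stt[i,4]>30:
        r=cv2.minAreaRect(np.argwhere(l==i)[:,::-1].astype('float32')); b=cv2.boxPoints(r)
        print(stt[i],c[i],onz(p,*c[i],45,True).round(1),[onz(p,*q,50,True).round(1)[:2] for q in b])
E
```

```text
t 2.15 tcp [536.6 214.  230.3] x [-0.001  0.    -1.   ] jaw [ 0.993  0.117 -0.001] jawyaw deg 6.74 F [-0.9 -0.4 -0.5] gap 84.7 q [0.32 0.36 1.44 0.   1.34 0.2 ]
[268 114  11  56 519] [272.91136802 141.73988439] [555.9 248.9  45. ] [array([545.7, 278.6]), array([555.6, 280.3]), array([565.8, 220.1]), array([555.5, 218.5])]
[ 82 191  27  41 124] [ 96.23387097 213.50806452] [342.5 135.8  45. ] [array([322.2, 162.9]), array([327.1, 166.2]), array([363.1, 118.6]), array([358.4, 115. ])]
[441 230   7  10  38] [443.97368421 234.97368421] [818.2 157.4  45. ] [array([805.6, 155.8]), array([815.2, 167.7]), array([822.9, 163.6]), array([813.1, 151.5])]
```

View pics/w1.png

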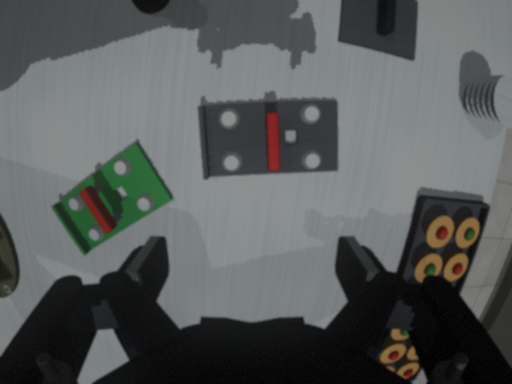

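The wrist view shows the dark plate with the red handle centred at (273,142), its hole right of it at (290,136) and its lip on the left; the green look-alike is at (110,195). The handle is at (556,249), yaw about 9.6°, and all three views agree.

Request:
move_arm --commands '[1,2,-2,0,0,1.6,1,1.8,-4,0,0,1.6,0,0,-4,0,0,0,0,0,-2,0,0,0,0,0,0,0,0,0]' --claw 6

```text
t: 2.7
tcp_pos: [554.6, 247.2, 108.3]
eef_rot: [-0.132, 1.572, 0.13]
wrist_force: [0.0, -0.6, 0.3]
finger_gap: 59.6
```

```bash
python3 - <<'E'
from h import *
s=st(); im,p=snap('wrist','w2'); s=im.astype(int)
m=(s[...,0]>110)&(s[...,1]<70)&(s[...,2]<70)
n,l,stt,c=cv2.connectedComponentsWithStats(m.astype('uint8'))
for i in range(1,n):
    if stt[i,4]>400:
        r=cv2.minAreaRect(np.argwhere(l==i)[:,::-1].astype('float32')); b=cv2.boxPoints(r)
        P=[onz(p,*q,50,True).round(1)[:2] for q in b];print(stt[i],c[i],onz(p,*c[i],47,True).round(1),P,np.mean(P,0))
E
```

```text
t 2.7 tcp [554.6 247.2 108.3] x [-0.005 -0.002 -1.   ] jaw [ 0.986  0.166 -0.006] jawyaw deg 9.56 F [ 0.  -0.6  0.3] gap 59.6 q [ 0.36  0.55  1.47 -0.    1.13  0.19]
[ 246  161   17   83 1363] [254.081438   201.13719736] [555.3 251.2  47. ] [array([554.8, 218.6]), array([544.9, 279.7]), array([555.6, 281.5]), array([566.6, 220.7])] [555.475 250.125]
```

Request:
move_arm --commands '[0.1,0.2,-3,0,0,0,0,0,-3,0,0,0,0,0,-2,0,0,0,0,0,-0.9,0,0,0,0,0,0,0,0,0]'

```text
t: 3.25
tcp_pos: [557.4, 250.4, 22.9]
eef_rot: [-0.132, 1.566, 0.132]
wrist_force: [0.1, 0.8, 0.7]
finger_gap: 59.9
```

Request:
move_arm --commands '[0,0,0,0,0,0,0,0,0,0,0,0,0,0,0,0,0,0,0,0,0,0,0,0,0,0,0,0,0,0]' --claw 0.5 --squeeze 40

```text
t: 3.75
tcp_pos: [557.5, 250.8, 23.4]
eef_rot: [-0.132, 1.566, 0.132]
wrist_force: [-1.5, -0.4, 6.5]
finger_gap: 13.4
```

Request:
move_arm --commands '[0,0,0,0,0,0,0,0,0,0,0,0,0,0,0,0,0,0,0,0,0,0,0,0,0,0,0,0,0,0]'

```text
t: 4.25
tcp_pos: [557.5, 250.8, 23.4]
eef_rot: [-0.132, 1.566, 0.132]
wrist_force: [-1.6, -1.1, 6.1]
finger_gap: 13.3
```

Request:
move_arm --commands '[0,0,1,0,0,0,0,0,2,0,0,0,0,0,4,0,0,0,0,0,5,0,0,0,0,0,3,0,0,0]'

```text
t: 4.75
tcp_pos: [557.6, 250.9, 176.8]
eef_rot: [-0.131, 1.563, 0.133]
wrist_force: [-0.0, -0.0, -3.0]
finger_gap: 13.3
```

```bash
python3 - <<'E'
from h import *
st()
for n,(x0,y0,x1,y1) in (('scene0',(155,180,240,265)),('side0',(216,105,325,180))):
    im,p=load(n); s=im[y0:y1,x0:x1].max(2); m=(s<42).astype('uint8')
    k,l,t,c=cv2.connectedComponentsWithStats(m)
    for i in range(1,k):
        if t[i,4]<25: continue
        q=np.argwhere(l==i)[:,::-1]+[x0,y0]; d=np.array([onz(p,*a,42)[:2] for a in q]).astype('float32')
        v=cv2.fitLine(d,cv2.DIST_HUBER,0,.01,.01).ravel(); r=(d-v[2:])@v[:2]
        print(n,t[i],'dir',np.degrees(np.arctan2(v[1],v[0])).round(2),'c',v[2:].round(1),'y at x=545:',round(v[3]+v[1]/v[0]*(545-v[2]),1),'ext',(v[2:]+v[:2]*r.min()).round(),(v[2:]+v[:2]*r.max()).round())
    # brass
    sh=im[y0:y1,x0:x1].astype(int); b=(sh[...,0]>100)&(sh[...,0]-sh[...,2]>60); vv,u=np.nonzero(b)
    print('brass',b.sum(),u.mean()+x0,vv.mean()+y0,onz(p,u.mean()+x0,vv.mean()+y0,36))
E
```

```text
t 4.75 tcp [557.6 250.9 176.8] x [ 0.004  0.001 -1.   ] jaw [0.986 0.168 0.004] jawyaw deg 9.65 F [-0. -0. -3.] gap 13.3 q [ 0.36  0.48  1.4  -0.    1.26  0.19]
scene0 [ 42   9  30  50 251] dir -1.73 c [ 549.9 -166.4] y at x=545: -166.3 ext [ 426. -163.] [ 663. -170.]
scene0 [ 11  20  27  51 288] dir -2.1 c [ 545.6 -276.6] y at x=545: -276.5 ext [ 423. -272.] [ 655. -281.]
scene0 [41 42  6  9 27] dir -1.46 c [ 580.8 -224.1] y at x=545: -223.2 ext [ 562. -224.] [ 599. -225.]
brass 4 201.5 231.5 [ 602.0454644  -223.02618385   36.        ]
side0 [ 21  13  76  23 385] dir -2.0 c [ 542.7 -265.2] y at x=545: -265.3 ext [ 417. -261.] [ 673. -270.]
side0 [  8  35  82  29 722] dir -2.54 c [ 544.7 -148.7] y at x=545: -148.7 ext [ 418. -143.] [ 679. -155.]
brass 0 nan nan [nan nan nan]<stdin>:13: RuntimeWarning: Mean of empty slice.
  ret = ret.dtype.type(ret / rcount)
```

Request:
move_arm --commands '[0,-2,2,0,0,0,0,-4,2,0,0,-1.2,0,-4,1.5,0,0,-1.2,0,-4,0,0,0,-1.2,0,-4,0,0,0,-1.2]'

```text
t: 5.25
tcp_pos: [556.7, 69.2, 228.4]
eef_rot: [-0.066, 1.569, 0.066]
wrist_force: [1.4, -0.4, -3.8]
finger_gap: 13.4
```

Request:
move_arm --commands '[0,-4,0,0,0,-1.2,0,-4,0,0,0,-1.2,0,-4,0,0,0,-1.2,0,-4,0,0,0,-1.2,0,-4,0,0,0,-1.2]'

```text
t: 5.75
tcp_pos: [556.6, -130.9, 227.9]
eef_rot: [0.016, 1.571, -0.017]
wrist_force: [1.0, -0.1, -3.2]
finger_gap: 13.2
```

Request:
move_arm --commands '[0,-4,0,0,0,-0.8,0,-4,0,0,0,0,0,-4,0,0,0,0,0,-4,0,0,0,0,0,-4,0,0,0,0]'

```text
t: 6.25
tcp_pos: [556.7, -330.8, 227.8]
eef_rot: [0.027, 1.571, -0.027]
wrist_force: [-0.3, 0.5, -3.5]
finger_gap: 13.4
```

Request:
move_arm --commands '[0,-2,0,0,0,0,0,0,0,0,0,0,0,0,0,0,0,0,0,0,0,0,0,0,0,0,0,0,0,0]'

```text
t: 6.75
tcp_pos: [557.3, -348.4, 227.7]
eef_rot: [0.026, 1.57, -0.026]
wrist_force: [-0.5, 0.6, -3.2]
finger_gap: 13.2
```

```bash
python3 - <<'E'
from h import *
st(); im,p=snap('wrist','w3'); print(ray(p,p['cx'],p['cy']))
for X in ((545,-221,30),(601,-223,37),(420,-216,30)): print(proj(p,X,True).round())
cv2.imwrite('pics/w3b.png',cv2.resize(im,(768,576),interpolation=cv2.INTER_CUBIC)[:,:,::-1])
E
```

```text
t 6.75 tcp [ 557.3 -348.4  227.7] x [ 0. -0. -1.] jaw [ 0.999 -0.033  0.   ] jawyaw deg -1.89 F [-0.5  0.6 -3.2] gap 13.2 q [-0.61  0.55  1.18  0.    1.41 -0.58]
(array([ 559.52542138, -278.194239  ,  369.7023854 ]), array([-0.00876074, -0.27475649, -0.96147393]))
[237.  58.]
[288.  58.]
[132.  64.]
```

View pics/w3b.png

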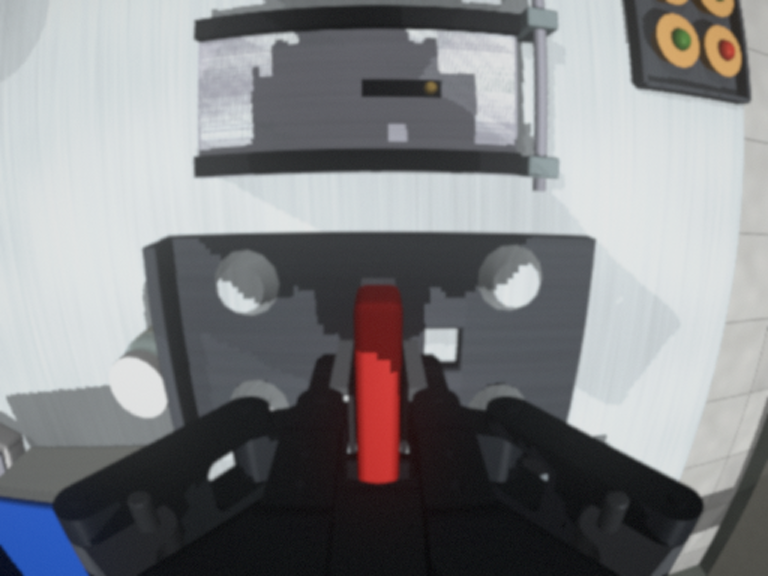

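The wrist view shows the bed clear: slot (362–440, 87), pin tip at (431,87), rails at rows about 25 and 162 (in the 768-wide view). The plate is held level with its lip left and hole at (441,345). I measure the rail edges and the plate edge in this same view.

```bash
cat > edges.py <<'E'
from h import *
im,p=load('w3'); g=im.max(2).astype(float)
def edge(cols,r0,r1,z,sgn,nm):
    P=[]
    for c in cols:
        col=cv2.GaussianBlur(g[:,c-1:c+2].mean(1).reshape(-1,1),(1,3),0).ravel(); d=np.diff(col)[r0:r1]*sgn; i=int(d.argmax())
        if d[i]<8: continue
        a,b,e=(d[max(i-1,0)],d[i],d[min(i+1,len(d)-1)]); o=0 if a+e==2*b else .5*(a-e)/(a-2*b+e)
        P.append(onz(p,c,r0+i+.5+np.clip(o,-.5,.5),z,True)[:2])
    P=np.array(P,dtype='float32'); v=cv2.fitLine(P,cv2.DIST_HUBER,0,.01,.01).ravel()
    if v[0]<0: v[:2]*=-1
    n=np.array([-v[1],v[0]]); r=(P-v[2:])@n
    print(nm,len(P),'deg',np.degrees(np.arctan2(v[1],v[0])).round(2),'y@580',(v[3]+v[1]/v[0]*(580-v[2])).round(2),'rms',np.median(abs(r)).round(2)); return v
edge(range(138,335,3),15,35,30,1,'upper rail foot')
edge(range(138,335,3),94,108,42,-1,'lower rail top')
edge(range(246,290,2),46,58,30,-1,'slot+')
edge(range(246,290,2),58,70,30,1,'slot-')
edge(range(125,385,4),150,165,216,-1,'plate +y top edge')
h=g[:,:]; s=im.astype(int); m=(s[40:75,260:310,0]-s[40:75,260:310,2]>35); v,u=np.nonzero(m); print('pin',m.sum(),u.mean()+260,v.mean()+40,onz(p,u.mean()+260,v.mean()+40,35,True))
row=g[57:60,220:310].mean(0); print(row.round().astype(int))
print('railstart',onz(p,198/1.5,100,30,True), 'slot ends',onz(p,241,58.3,30,True),onz(p,293.7,58.3,30,True))
# hole
print('hole',onz(p,441/1.5,345/1.5,216,True),'hole exp for handle=tcp')
for q in ((590,240),(160,240)): print(onz(p,q[0]/1.5,q[1]/1.5,216,True).round(1))
E
python3 edges.py
```

```text
upper rail foot 66 deg -1.7 y@580 -174.26 rms 0.1
lower rail top 66 deg -2.16 y@580 -268.71 rms 0.69
slot+ 22 deg -1.77 y@580 -215.32 rms 0.01
slot- 22 deg -1.99 y@580 -228.81 rms 0.03
plate +y top edge 65 deg -1.86 y@580 -303.24 rms 0.01
pin 37 287.0810810810811 57.45945945945946 [ 600.71355642 -222.05544461   35.        ]
[102 103 103 102 103 103 103 103 103 104 103 104 104 103 103 104 104 104
 103 102  90  63  41  35  35  36  37  36  34  35  36  36  38  37  36  36
  37  36  36  38  37  37  36  38  38  37  38  39  39  39  39  39  39  39
  39  39  40  40  41  41  41  43  53  71  90 108 122 128 128 122 103  77
  57  71 101 121 126 127 126 123 125 125 123 125 125 124 126 126 127 127]
railstart [ 418.00063593 -259.26985022   30.        ] slot ends [ 549.46997307 -221.15883739   30.        ] [ 608.84142044 -222.16342115   30.        ]
hole [ 581.31455812 -346.34692794  216.        ] hole exp for handle=tcp
[ 638.9 -307.   216. ]
[ 476.2 -301.6  216. ]
```

Request:
move_arm --commands '[0,3,0,0,0,0,0,4,-1,0,0,0,0,4,-3,0,0,0,0,1.6,-4,0,0,0,0,0,-3,0,0,0]'

```text
t: 7.3
tcp_pos: [556.9, -220.2, 115.9]
eef_rot: [0.025, 1.571, -0.024]
wrist_force: [0.4, -0.8, -2.6]
finger_gap: 13.0
```

Request:
move_arm --commands '[0,0,-2,0,0,0,0,0,-1.3,0,0,0,0,0,0,0,0,0,0,0,0,0,0,0,0,0,0,0,0,0]'

```text
t: 7.8
tcp_pos: [557.7, -223.7, 85.7]
eef_rot: [0.026, 1.569, -0.028]
wrist_force: [0.2, -0.3, -4.0]
finger_gap: 13.4
```

```bash
python3 - <<'E'
from h import *
st(); im,p=snap('wrist','w4')
cv2.imwrite('pics/w4b.png',cv2.resize(im[40:310,60:450],(780,540),interpolation=cv2.INTER_CUBIC)[:,:,::-1])
E
```

```text
t 7.8 tcp [ 557.7 -223.7   85.7] x [ 0.002 -0.001 -1.   ] jaw [ 0.999 -0.034  0.002] jawyaw deg -1.96 F [ 0.2 -0.3 -4. ] gap 13.4 q [-0.44  0.56  1.51  0.    1.07 -0.41]
```

View pics/w4b.png

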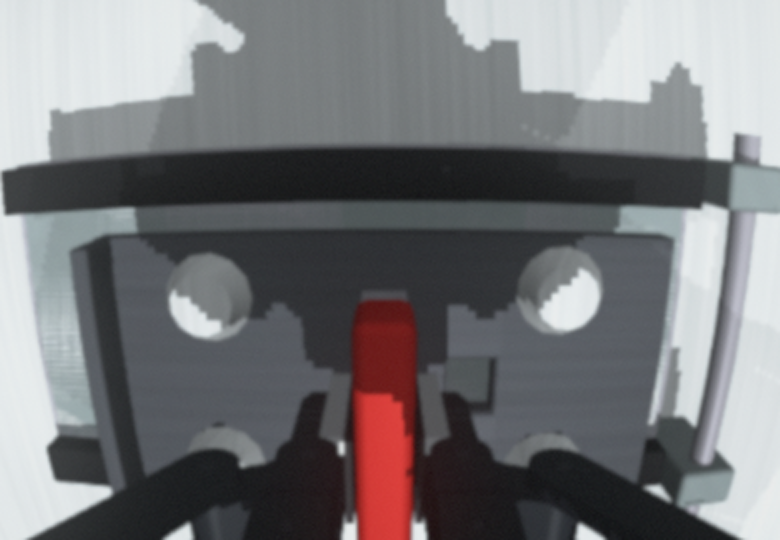

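```bash
sed -n '1,/^edge(/p' edges.py | sed '$d;s/w3/w4/' > e2.py; cat >> e2.py <<'E'
o,d=ray(p,p['cx'],p['cy']); print(o)
a=edge(range(90,410,4),130,150,42,1,'upper rail inner top')
b=edge(range(120,385,4),149,170,70.3,-1,'plate +y top edge')
print('hole',onz(p,60+469.5/2,40+383/2,70.3,True))
for q in ((672,240),(107,240)): print(onz(p,60+q[0]/2,40+q[1]/2,70.3,True).round(1))
E
python3 e2.py
```

```text
[ 559.7132679  -153.36005661  227.69067844]
upper rail inner top 80 deg -1.81 y@580 -174.55 rms 0.06
plate +y top edge 67 deg -1.99 y@580 -179.02 rms 0.03
hole [ 582.69104438 -224.33529132   70.3       ]
[ 643.2 -183.1   70.3]
[ 479.3 -177.6   70.3]
```

Request:
move_arm --commands '[0,0.2,0,0,0,0,0,0,-0.5,0,0,0,0,0,-0.5,0,0,0,0,0,0,0,0,0,0,0,0,0,0,0]'

```text
t: 8.35
tcp_pos: [557.0, -221.3, 74.0]
eef_rot: [0.027, 1.571, -0.027]
wrist_force: [-0.3, -0.7, -2.7]
finger_gap: 13.3
```

```bash
sed -i 's/w4/w5/; s/^im,p=load/snap("wrist","w5"); s=st(); zt=s["tcp_pos"][2]-15.4; im,p=load/; s/70.3/zt/g' e2.py; python3 e2.py
```

```text
t 8.4 tcp [ 557.1 -221.4   74.2] x [-0.  0. -1.] jaw [ 0.999 -0.034 -0.   ] jawyaw deg -1.96 F [ 0.5  0.1 -3.4] gap 13.5 q [-0.44  0.57  1.52  0.    1.05 -0.41]
[ 559.36730248 -151.18375383  216.06700122]
upper rail inner top 80 deg -1.85 y@580 -174.58 rms 0.04
plate +y top edge 67 deg -1.93 y@580 -176.65 rms 0.02
hole [ 581.92539237 -221.85144143   58.82261435]
[ 642.3 -180.7   58.8]
[ 478.6 -175.2   58.8]
```

Request:
move_arm --commands '[0,0,-0.3,0,0,0,0,0,-0.3,0,0,0,0,0,-0.2,0,0,0,0,0,-0.1,0,0,0,0,0,0,0,0,0]'

```text
t: 8.9
tcp_pos: [557.0, -221.3, 65.1]
eef_rot: [0.027, 1.571, -0.027]
wrist_force: [-0.8, -0.3, -3.7]
finger_gap: 13.1
```

Request:
move_arm --commands '[0,0,0,0,-1,0,0,0,0,0,-1,0,0,0,0,0,-1,0,0,0,0,0,0,0,0,0,0,0,0,0]'

```text
t: 9.4
tcp_pos: [557.0, -221.4, 65.4]
eef_rot: [0.027, 1.518, -0.026]
wrist_force: [-0.4, 0.5, -3.5]
finger_gap: 13.2
```

Request:
move_arm --commands '[0,0,-0.1,0,0,0,0,0,-0.1,0,0,0,0,0,-0.1,0,0,0,0,0,0,0,0,0,0,0,0,0,0,0]'

```text
t: 9.9
tcp_pos: [557.1, -221.3, 62.2]
eef_rot: [0.027, 1.518, -0.026]
wrist_force: [-0.1, -0.9, -2.7]
finger_gap: 13.5
```

```bash
python3 -c "
from h import *
st()"
```

```text
t 9.9 tcp [ 557.1 -221.3   62.2] x [ 0.052  0.    -0.999] jaw [ 0.998 -0.034  0.052] jawyaw deg -1.96 F [-0.1 -0.9 -2.7] gap 13.5 q [-0.45  0.57  1.56  0.03  0.97 -0.43]
```

Request:
move_arm --commands '[0,0,-0.1,0,0,0,0,0,-0.1,0,0,0,0,0,-0.05,0,0,0,0,0,0,0,0,0,0,0,0,0,0,0]'

```text
t: 10.4
tcp_pos: [557.1, -221.4, 59.8]
eef_rot: [0.027, 1.518, -0.026]
wrist_force: [0.3, 0.8, -3.7]
finger_gap: 13.2
```

Request:
move_arm --commands '[0,0,-0.05,0,0,0,0,0,-0.05,0,0,0,0,0,0,0,0,0,0,0,0,0,0,0,0,0,0,0,0,0]'

```text
t: 10.9
tcp_pos: [557.1, -221.4, 58.8]
eef_rot: [0.027, 1.518, -0.026]
wrist_force: [0.3, 0.6, -3.0]
finger_gap: 13.3
```

Request:
move_arm --commands '[0,0,-0.05,0,0,0,0,0,-0.02,0,0,0,0,0,0,0,0,0,0,0,0,0,0,0,0,0,0,0,0,0]'

```text
t: 11.4
tcp_pos: [557.1, -221.4, 58.2]
eef_rot: [0.027, 1.518, -0.026]
wrist_force: [0.2, -0.5, -1.8]
finger_gap: 13.1
```

Request:
move_arm --commands '[0,0,-0.03,0,0,0,0,0,-0.02,0,0,0,0,0,0,0,0,0,0,0,0,0,0,0,0,0,0,0,0,0]'

```text
t: 11.9
tcp_pos: [557.2, -221.4, 57.9]
eef_rot: [0.027, 1.518, -0.026]
wrist_force: [-3.9, 1.3, 6.2]
finger_gap: 13.1
```

The plate is now resting on the bed, so I release it.

Request:
move_arm --commands '[0,0,0.02,0,0,0,0,0,0,0,0,0,0,0,0,0,0,0,0,0,0,0,0,0,0,0,0,0,0,0]' --claw 5

```text
t: 12.4
tcp_pos: [557.1, -221.4, 57.7]
eef_rot: [0.027, 1.518, -0.026]
wrist_force: [0.4, 0.7, 0.4]
finger_gap: 49.6
```

Request:
move_arm --commands '[0,0,1,0,1.5,0,0,0,2,0,1.5,0,0,0,3,0,0,0,0,0,4,0,0,0,0,0,2,0,0,0]'

```text
t: 12.9
tcp_pos: [557.8, -221.7, 181.2]
eef_rot: [0.026, 1.567, -0.028]
wrist_force: [0.3, -0.2, -0.4]
finger_gap: 50.5
```

Request:
move_arm --commands '[-2,0,0,0,0,0,-3,0.1,0,0,0,0,-4,0.2,0,0,0,0,-3,0.1,0,0,0,0,0,0,0,0,0,0]' --claw 0

```text
t: 13.4
tcp_pos: [434.7, -217.2, 178.0]
eef_rot: [0.028, 1.571, -0.028]
wrist_force: [0.1, -0.4, -0.0]
finger_gap: -0.1
```

```bash
python3 - <<'E'
from h import *
st(); w,_=snap('wrist','w6'); b,_=snap('side','s6'); a,_=snap('scene','a6')
o=np.hstack([cv2.resize(b[95:185,210:330],(400,300),interpolation=cv2.INTER_CUBIC),cv2.resize(w,(400,300))])
cv2.imwrite('pics/c6.png',o[:,:,::-1])
E
```

```text
t 13.4 tcp [ 434.7 -217.2  178. ] x [-0. -0. -1.] jaw [ 0.999 -0.035 -0.   ] jawyaw deg -2.02 F [ 0.1 -0.4 -0. ] gap -0.1 q [-0.54  0.21  1.76 -0.    1.17 -0.5 ]
```

View pics/c6.png

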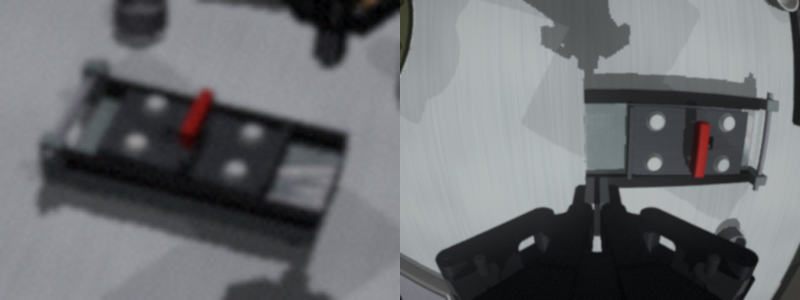

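The plate lies between the rails, released, lip at the open end. Next I lower the shut fingers behind the lip.

Request:
move_arm --commands '[0,0,-3,0,0,0,0,0,-4,0,0,0,0,0,-4,0,0,0,0,0,-2,0,0,0,0,0,-0.4,0,0,0]'

```text
t: 14.05
tcp_pos: [436.7, -216.7, 41.3]
eef_rot: [0.028, 1.574, -0.025]
wrist_force: [-0.2, 0.4, -0.3]
finger_gap: 0.4
```

Request:
move_arm --commands '[0.4,0,0,0,0,0,0.3,0,0,0,0,0,0.3,0,0,0,0,0,0.2,0,0,0,0,0,0,0,0,0,0,0]'

```text
t: 14.55
tcp_pos: [449.6, -217.5, 44.3]
eef_rot: [0.026, 1.57, -0.027]
wrist_force: [0.3, 0.2, 0.4]
finger_gap: -0.2
```

```bash
python3 - <<'E'
from h import *
st(); w,_=snap('wrist','w7')
cv2.imwrite('pics/c7.png',cv2.resize(w,(640,480))[:,:,::-1])
E
```

```text
t 14.55 tcp [ 449.6 -217.5   44.3] x [ 0.001 -0.001 -1.   ] jaw [ 0.999 -0.034  0.001] jawyaw deg -1.95 F [0.3 0.2 0.4] gap -0.2 q [-0.52  0.44  1.83  0.    0.88 -0.49]
```

View pics/c7.png

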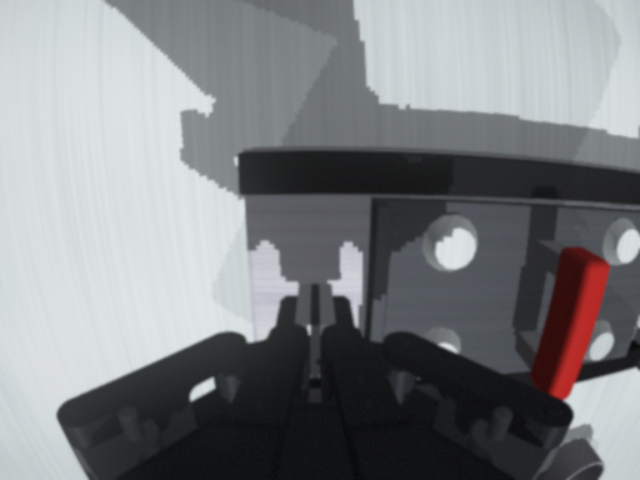

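The shut fingers sit centred about 10 mm behind the lip. I advance slowly to contact.

Request:
move_arm --commands '[0.2,0,0,0,0,0,0.2,0,0,0,0,0,0.1,0,0,0,0,0,0.1,0,0,0,0,0,0.05,0,0,0,0,0]'

```text
t: 15.1
tcp_pos: [455.7, -217.3, 43.7]
eef_rot: [0.027, 1.571, -0.027]
wrist_force: [0.3, -0.3, -0.2]
finger_gap: -0.1
```

Request:
move_arm --commands '[0.1,0,0,0,0,0,0.1,0,0,0,0,0,0.1,0,0,0,0,0,0.05,0,0,0,0,0,0.05,0,0,0,0,0]'

```text
t: 15.6
tcp_pos: [459.5, -217.3, 43.7]
eef_rot: [0.027, 1.571, -0.027]
wrist_force: [-1.0, -0.3, 0.9]
finger_gap: -0.2
```

Request:
move_arm --commands '[0.1,0,0,0,0,0,0.1,0,0,0,0,0,0.1,0,0,0,0,0,0.05,0,0,0,0,0,0.05,0,0,0,0,0]'

```text
t: 16.1
tcp_pos: [463.6, -217.3, 43.7]
eef_rot: [0.027, 1.571, -0.027]
wrist_force: [-2.5, -0.6, 0.5]
finger_gap: 0.1
```

```bash
cat > look.py <<'E'
from h import *
import sys
s=st(); w,p=snap('wrist',sys.argv[1]); a=w.astype(int)
m=(a[...,0]>110)&(a[...,1]<70)&(a[...,2]<70)
n,l,t,c=cv2.connectedComponentsWithStats(m.astype('uint8')); i=1+t[1:,4].argmax(); print('red',t[i],'handle at z80',onz(p,*c[i],75,True).round(1))
# lip rear edge: dark transition along row 180
for r in (180,190,200): print(r,a[r,270:320].max(1))
E
python3 look.py w8
```

```text
t 16.1 tcp [ 463.6 -217.3   43.7] x [-0.  0. -1.] jaw [ 0.999 -0.034 -0.   ] jawyaw deg -1.95 F [-2.5 -0.6  0.5] gap 0.1 q [-0.51  0.46  1.79 -0.    0.89 -0.48]
red [ 429  211   46  106 2009] handle at z80 [ 566.4 -220.2   75. ]
180 [105 105 106 104 104 105 102  94  69  47  43  47  53  52  55  54  53  54
  51  55  53  53  52  53  54  53  54  53  53  54  52  53  52  52  54  53
  53  54  52  55  53  52  54  54  53  54  54  53  53  53]
190 [104 103 104 104 104 104 102  91  66  45  46  50  54  53  53  54  52  55
  53  54  53  50  48  50  51  51  53  51  52  53  53  52  54  52  54  51
  52  53  53  52  54  53  55  52  53  53  53  54  52  54]
200 [101 100 101 100 100  98  94  81  58  41  46  52  54  57  54  53  56  54
  55  55  53  52  52  53  53  54  52  55  52  54  54  54  54  53  53  52
  52  55  54  54  53  54  55  55  55  56  54  55  56  60]
```

Request:
move_arm --commands '[0.1,0,0,0,0,0,0.1,0,0,0,0,0,0.1,0,0,0,0,0,0.1,0,0,0,0,0,0,0,0,0,0,0]'

```text
t: 16.65
tcp_pos: [467.8, -217.4, 43.8]
eef_rot: [0.027, 1.57, -0.027]
wrist_force: [-1.6, 0.2, 0.2]
finger_gap: 0.2
```

Request:
move_arm --commands '[0.05,0,0,0,0,0,0.05,0,0,0,0,0,0.05,0,0,0,0,0,0.05,0,0,0,0,0,0.05,0,0,0,0,0]'

```text
t: 17.15
tcp_pos: [470.1, -217.4, 43.8]
eef_rot: [0.027, 1.571, -0.027]
wrist_force: [-2.1, -0.0, -0.1]
finger_gap: -0.2
```

```bash
python3 look.py w9 | head -2; python3 -c "
from h import *
for f,r in (('w6',0),('w7',0),('w8',0),('w9',0)):
    w,p=load(f)
    s=w.astype(int); m=(s[...,0]>110)&(s[...,1]<70)&(s[...,2]<70)
    n,l,t,c=cv2.connectedComponentsWithStats(m.astype('uint8')); i=1+t[1:,4].argmax(); print(f,onz(p,*c[i],72,True).round(1))
"
```

```text
t 17.15 tcp [ 470.1 -217.4   43.8] x [-0.  0. -1.] jaw [ 0.999 -0.034 -0.   ] jawyaw deg -1.96 F [-2.1 -0.  -0.1] gap -0.2 q [-0.5   0.47  1.77 -0.    0.9  -0.47]
red [ 429  211   46  106 2012] handle at z80 [ 573.  -220.4   75. ]
w6 [ 561.  -224.6   72. ]
w7 [ 565.8 -224.5   72. ]
w8 [ 569.1 -222.1   72. ]
w9 [ 575.7 -222.4   72. ]
```

Request:
move_arm --commands '[0.05,0,0,0,0,0,0.05,0,0,0,0,0,0.05,0,0,0,0,0,0.05,0,0,0,0,0,0.05,0,0,0,0,0]'

```text
t: 17.7
tcp_pos: [472.6, -217.4, 43.8]
eef_rot: [0.027, 1.571, -0.027]
wrist_force: [-2.9, 0.1, 0.1]
finger_gap: -0.2
```

```bash
python3 look.py w10 | head -2
```

```text
t 17.7 tcp [ 472.6 -217.4   43.8] x [-0.  0. -1.] jaw [ 0.999 -0.034 -0.   ] jawyaw deg -1.96 F [-2.9  0.1  0.1] gap -0.2 q [-0.5   0.47  1.77 -0.    0.9  -0.47]
red [ 428  211   47  106 1997] handle at z80 [ 575.3 -220.3   75. ]
```

Request:
move_arm --commands '[0.04,0,0,0,0,0,0.04,0,0,0,0,0,0.04,0,0,0,0,0,0.03,0,0,0,0,0,0,0,0,0,0,0]'

```text
t: 18.25
tcp_pos: [474.2, -217.4, 43.8]
eef_rot: [0.027, 1.571, -0.027]
wrist_force: [0.5, 0.3, 0.5]
finger_gap: -0.1
```

```bash
python3 look.py w11 | head -2
```

```text
t 18.25 tcp [ 474.2 -217.4   43.8] x [ 0. -0. -1.] jaw [ 0.999 -0.034  0.   ] jawyaw deg -1.96 F [0.5 0.3 0.5] gap -0.1 q [-0.5   0.48  1.76 -0.    0.9  -0.47]
red [ 428  208   45  108 1929] handle at z80 [ 575.7 -219.1   75. ]
```

The push force fell to zero and the handle's image shifted, as it would if the plate dropped. I back off and check.

Request:
move_arm --commands '[-0.5,0,0,0,0,0,-1.5,0,0,0,0,0,-1,0,3,0,0,0,0,0,5,0,0,0,0,0,5,0,0,0]'

```text
t: 18.8
tcp_pos: [443.1, -217.1, 175.1]
eef_rot: [0.028, 1.572, -0.027]
wrist_force: [1.0, -0.4, 0.1]
finger_gap: -0.2
```

Request:
move_arm --commands '[3,-2,2,0,0,0,4,-4,0,0,0,0,4,-4,0,0,0,0,2,-3,0,0,0,0,0,0,0,0,0,0]'

```text
t: 19.3
tcp_pos: [565.4, -340.7, 191.9]
eef_rot: [0.029, 1.572, -0.028]
wrist_force: [-0.5, 1.6, -1.1]
finger_gap: -0.0
```

```bash
python3 - <<'E'
from h import *
st(); w,p=snap('wrist','w12'); b,_=snap('side','s12'); a,_=snap('scene','a12'); a6,_=load('a6')
r=lambda i,k=None: cv2.resize(i,(400,300),interpolation=cv2.INTER_CUBIC)
o=np.vstack([np.hstack([r(b[95:185,210:330]),r(w[0:240,100:420])]),np.hstack([r(a6[180:270,145:265]),r(a[180:270,145:265])])])
cv2.imwrite('pics/c12.png',o[:,:,::-1])
E
```

```text
t 19.3 tcp [ 565.4 -340.7  191.9] x [-0.001  0.001 -1.   ] jaw [ 0.999 -0.036 -0.001] jawyaw deg -2.06 F [-0.5  1.6 -1.1] gap -0.0 q [-0.6   0.58  1.22 -0.    1.35 -0.56]
```

View pics/c12.png

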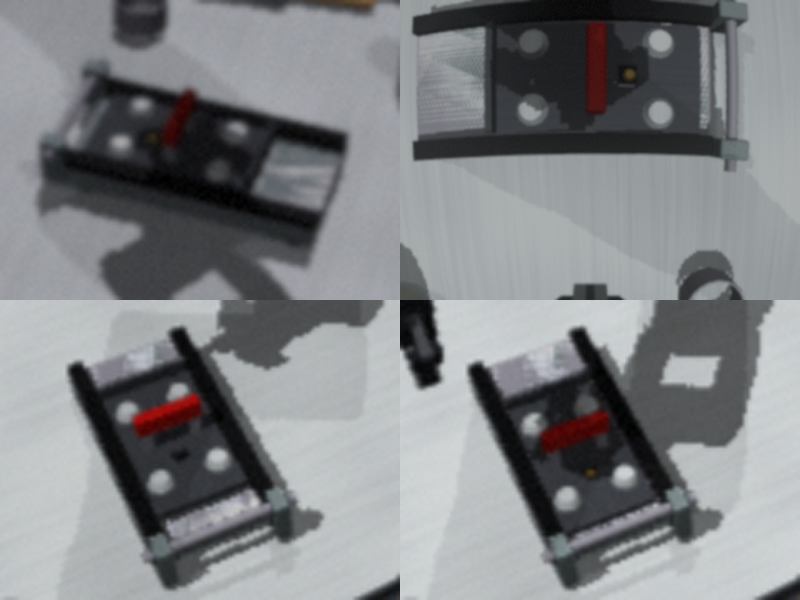

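The pin tip shows inside the hole in all three views: wrist (629,73), scene (590,472) and side (152,138). I take one closer look to confirm it lies flat.

Request:
move_arm --commands '[2,0,-2,0,0,0,1.5,1.5,-2,0,0,0,0,1,0,0,0,0,0,0,0,0,0,0,0,0,0,0,0,0]'

```text
t: 19.95
tcp_pos: [599.6, -313.1, 155.7]
eef_rot: [0.026, 1.569, -0.027]
wrist_force: [-0.4, -0.3, 0.4]
finger_gap: -0.0
```

```bash
python3 - <<'E'
from h import *
st(); w,p=snap('wrist','w13')
c=proj(p,(600,-222,38),True).round().astype(int); print(c)
x0,y0=max(c[0]-130,0),max(c[1]-70,0)
cv2.imwrite('pics/c13.png',cv2.resize(w[y0:y0+130,x0:x0+195],(780,520),interpolation=cv2.INTER_CUBIC)[:,:,::-1]); print(x0,y0)
E
```

```text
t 19.95 tcp [ 599.6 -313.1  155.7] x [ 0.002 -0.001 -1.   ] jaw [ 0.999 -0.034  0.002] jawyaw deg -1.93 F [-0.4 -0.3  0.4] gap -0.0 q [-0.54  0.64  1.2  -0.    1.3  -0.5 ]
[248  83]
118 13
```

View pics/c13.png

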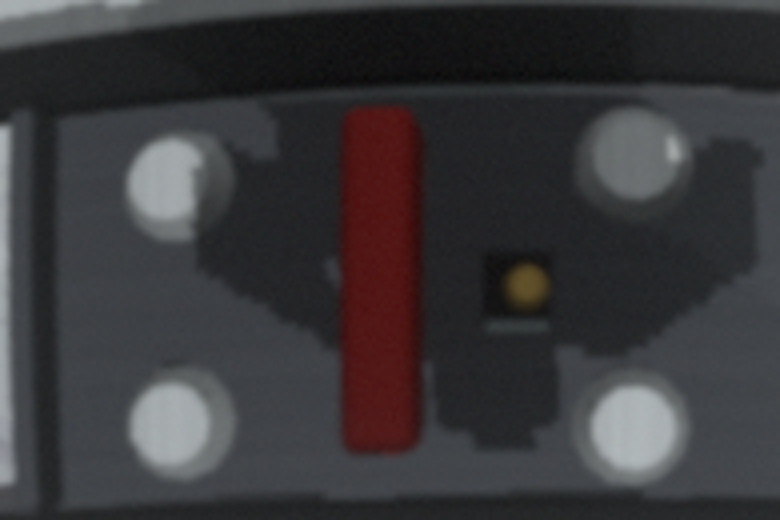

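```bash
python3 -c "
from h import *
st(); robot.sign_off()"
```

```text
t 20.0 tcp [ 599.6 -313.5  155.6] x [ 0.002 -0.001 -1.   ] jaw [ 0.999 -0.034  0.002] jawyaw deg -1.96 F [ 0.2  0.6 -0.1] gap -0.1 q [-0.54  0.65  1.2  -0.    1.3  -0.5 ]
the job is handed in; nothing more can be done
```

The plate is in the press bed with the pin in its hole, and I handed the job in at 20.0 s. The hand-in gives no verdict.

- **Laying it down:** I picked the plate up by the red handle and set it between the rails with about 2 mm clear each side. It was tilted 3° so its front came down on the pin, with the hole about 18 mm short. The wrist force changed by about 9 N at touchdown, and then I let go.
- **Nudging it home:** I pushed the lip with the shut fingers in steps of 1 mm or less, at about 2–3 N. The force then fell to zero and the handle shifted in the picture as the plate dropped.
- **Last checks:** The close wrist view shows the pin inside the hole, about 1.7 mm ahead of its centre and well centred across. That is within the 2 mm of play it has only when the plate is down. The fingers were clear of everything.
- **Not confirmed:** I did not measure the plate's flatness or height directly. A rough height estimate from the handle's shift came out smaller than expected (about 2–3.5 mm against 4.7 mm). I trusted the hole and pin view over it. I did not re-measure the other things on the bench, but I felt no contact with any of them.

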